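# Dose stain remover into a tea-stained cup from a twist-lock pump bottle

### The arm

A 6-joint arm with a two-finger parallel gripper is mounted at the origin on the work surface. World frame = base frame: x ahead of the robot, y to its left, z up, the work surface at z = 0. Lengths are in m, angles in rad, forces in N, time in s.
With the tool pointing down it reaches from about 0.35 to 0.85 m from the base axis. Payload 8.1 kg.
Tool frame: the origin (TCP) lies between the finger pads; the fingertips stand 14 mm ahead of it and the grasp point (between the pads) lies 5 mm behind it; z points along the fingers, y is the direction in which the jaws open and shut (so a half turn about z gives the same grasp; the last joint's range is limited). The gripper opens to 93 mm and grips with 3 to 60 N. Pads are 15 mm wide; open, the fingers measure 128 mm over their backs; the gripper's body (75 mm by 188 mm) begins 65 mm behind the grasp point.
Start: joints at [1.174, 0.13, 1.488, -0, 1.523, -0.085], TCP at [0.184, 0.571, 0.233] pointing down, gripper open.
Joint ranges: [-2.96, 2.96], [-0.89, 2.26], [0.02, 2.5], [-1.34, 4.48], [0, 2.73], [-2.66, 2.66]. Speed limits (rad/s): [2.39, 2.39, 2.79, 3.14, 3.14, 3.14].

### API

Orientations are given as a rotation vector (axis times angle).
In Python, from plant import robot gives the robot as it stands.
- The arm moves only by the tool step_arm, never from a script. Its argument "targets" is a list of rows, each an object of numbers: "tx", "ty", "tz": the shift along the tool's x, y, z in mm; "ax", "ay", "az": the turn, a rotation vector about the tool's x, y, z in rad; "grip": the closure in counts, from 0 (fully open) to 255 (shut). In form: [{"tx": .., "ty": .., "tz": .., "ax": .., "ay": .., "az": .., "grip": ..}, ...]. A call has 1 to 20 rows; each row shifts and turns the commanded pose from where the row before left it, along the tool's axes as they then stand; what a row does not reach is not made up. A row lasts 1/10 s, in which the tool goes at most 50 mm and 8.59 degrees, less where a joint would pass 70% of its speed; a pose out of reach is approached as far as the arm can. A call with a gripper value outside its range is refused whole. The fingers move at their own pace and stop on an object; "squeeze" is the grip in N (left out, the last holds). Time passes only in rows, so rows that do not move let the fingers close. It gives the time, the measured TCP pose, the force and the opening at its end, in the units of the state.
- robot.read_state(): the state, without advancing time (a new reading comes with each control period).
- robot.read_camera(name): name is "scene" or "side" or "wrist"; returns a dict with "frame" (420x560x3 uint8, blue, green, red), "fx", "fy", "cx", "cy" (pixels), "k1" (the pictures are not rectified: a ray, as slopes to the right and down, at radius r is drawn at 1 + k1 r^2 times it, then the intrinsics apply), "R" (3x3) and "t" (3): a world point X has camera coordinates R X + t. Camera axes: x right, y down, z forward; pixel columns grow to the right and rows downward; lengths in m; the calibration is good to about 2 mm. A picture is of the moment at which its call begins. There is no depth.
- robot.close_job(): hands the job in, once; it reports no verdict.
The state is a dict: "t": time; "q": joint angles; "dq": joint speeds; "joint_torque": joint torques, N m; "tool_pos": TCP position; "orientation": TCP orientation; "force": force on the tool from outside, world axes, zero at the start; "wrist_torque": the same for the moment, N m; "opening": finger opening in m.
Only numpy, scipy, OpenCV 4.12 (cv2) and the standard library are available. Lean on these libraries where they do the work, as an engineer would, in place of code of your own. Each camera call takes 0.05 s, during which the arm holds its last target.

### The job

The one cup standing right way up has a tea stain and needs a dose of stain remover. Set it gently, upright, where the pump's spout will point once it is open, twist the pump head anticlockwise until it clicks open with the spout over the cup, then press the head straight down to the end of its stroke - feel for the stop, which cannot be seen, and do not force it - and let it spring back up. Leave the cup under the spout, press the pump only over the cup, and leave the rest of the crockery and tools as they are.

Things in the scene. Friction and masses are not known exactly. Their poses are not given: they have to be found in the camera images.
- cup: the tea-stained cup: white porcelain, blue foot, the only cup standing right way up, brown stain inside. 62 mm high, 66 mm wide at the rim, 64 mm at 26 mm height, 48 mm at the foot, wall 3.5 mm, 0.13 to 0.21 kg, loose. Origin: centre of its underside. Its handle points along +y and reaches 55 mm from the cup's axis, between 15 and 54 mm height.
- bottle: white pump bottle, 68 mm across, clamped in a steel stand (disc 110 mm wide, 5 mm thick; strap and screw on the -x side, 52 mm from the axis, 48 mm high), fixed to the table. Origin: on the pump's axis at table height. z up = pump's axis; +x = direction of the spout when open (green mark on the shoulder). The locked direction (red mark) is 1.31 rad clockwise of +x from above.
- closure: white ribbed screw cap, 42 mm across, 124 to 150 mm above the table, fixed to the bottle; origin: centre of its underside. Lock and dose stop are hidden inside. Not open, the head goes down only about 2 mm and stands hard on the cap. Open, its stroke ends hard on the dose stop after 12 to 22 mm, as the dose happens to be set: not visible, only felt.
- pump_head: blue pump head: round button 38 mm across, 22 mm high, on a thin white stem, with a long spout. Origin: on the pump's axis, centre of the button's underside, 176 mm above the table when up. +x: the spout's direction; a bar 11 mm thick, centre line 12 mm above the origin out to 85 mm from the axis, then bent down to the outlet 105 mm from the axis, 22 mm below the origin.
- head_top (a point): centre of the flat top of the pump head (33 mm across), where it is pressed, on the pump's axis, 198 mm above the table when up. Sprung: it begins to move at about 6 N, rising to at most 11 N along the stroke; more force than that means it stands on a stop, which must not take more than 40 N besides the spring. Let go, the head rises by itself.
- spout_tip (a point): the outlet at the end of the spout, 105 mm from the pump's axis, 154 mm above the table when up.
- pump_lock (a joint): turn of the pump head, rad: 0 locked (spout over the red mark) to 1.31 open (over the green mark, end stop), growing anticlockwise from above; starts at 0 to 0.35. Turns freely (0.03 N m) to 0.65, then a detent resists with up to about 0.2 N m, gives way at about 1.0 and snaps the head to the end stop. Turn it by gripping the button or by pushing the spout sideways.
- cup_a: cup of the same service standing upside down behind the bottle, 62 mm high, 66 mm wide, handle to 51 mm from its axis; origin: centre of its rim on the table. To be left alone.
- cup_b: as cup_a, on the right of the table. To be left alone.
- cup_c: as cup_a, at the back left. To be left alone.
- saucers: stack of five saucers, 140 mm wide, 44 mm high; origin: centre of the underside. To be left alone.
- jug: small milk jug, 88 mm high, 64 mm wide; origin: centre of the underside. To be left alone.
- spoon: steel teaspoon, 140 mm long, lying along its x axis. To be left alone.
- brush: white-handled brush, 200 mm long, lying along its x axis. To be left alone.

How it is judged:
On the way, in this order (a step that is already met when the one before it is completed fails the run):
1. the cup stands upright under the spout and the pump lock has clicked open (horizontal distance between spout_tip and cup below 0.022 m and angle between cup's own z axis and vertical below 0.12 rad and value of joint pump_lock above 1.2 rad and height (world z) of cup below 0.004 m and linear speed of cup below 0.03 m/s), for 0.1 s.
2. with the cup upright under the spout the pump head is pressed right down on to its dose stop (horizontal distance between spout_tip and cup below 0.022 m and angle between cup's own z axis and vertical below 0.12 rad and value of joint pump_lock above 1.2 rad and z of pump_head in the frame of bottle below 0.166 m and contact force between pump_head and closure above 1.5 N), for 0.1 s.
At the end, for the whole second after the job is handed in: the pump is open (lock past 1.2 rad) with its head up again within 2 mm, and the cup stands upright (within 0.12 rad) and still on the table, its centre within 22 mm of the spout's outlet in plan (horizontal distance between spout_tip and cup below 0.022 m and angle between cup's own z axis and vertical below 0.12 rad and value of joint pump_lock above 1.2 rad and z of pump_head in the frame of bottle above 0.174 m and height (world z) of cup below 0.004 m and linear speed of cup below 0.02 m/s); the robot touches nothing.
It fails at once if the pump head or its stop is forced: more than 40 N of the head on the closure or the dose stop inside it (contact force between pump_head and closure above 40 N).
It fails at once if the pump is pressed (more than 5 mm) with the outlet more than 30 mm off the cup's centre (z of pump_head in the frame of bottle below 0.171 m and horizontal distance between spout_tip and cup above 0.03 m).
It fails at once if the cup is tipped by more than 0.5 rad (angle between cup's own z axis and vertical above 0.5 rad).
It fails at once if the cup is dropped or knocked: faster than 0.6 m/s out of the fingers (linear speed of cup above 0.6 m/s and contact force between the fingers and cup below 0.1 N).
It fails at once if other crockery or a tool is moved by more than 30 mm or tipped (distance of any of cup_a, cup_b, cup_c, saucers, jug, spoon, brush from where it was at the start of the episode above 0.03 m or angle between any of cup_a, cup_b, cup_c, saucers, jug, spoon, brush's own z axis and vertical above 0.4 rad).
It also fails if it takes over 72 s, if anything falls off the work surface, if the arm or the gripper's body presses on something with over 40 N, if the wrist force passes 120 N, or if a joint passes its speed limit or range.

## Working session

There is one attempt and no reset: what is moved stays moved. The work goes in short steps, Python scripts to look and compute and a tool call to move; the robot and the scene stay as the last step left them, time stands still between calls to the robot, and variables do not carry over. Pictures are saved under pics/ and viewed, and the job is handed in when it is done.

Besides the shell and the picture viewer there is one more tool, called after "Call:" as name(argument=value, ...), one argument or row to a line, values as JSON. step_arm: Moves the arm, as the interface text tells. Its arguments: {"type":"object","properties":{"targets":{"type":"array"},"squeeze":{"type":"number"}},"required":["targets"]}

```bash
mkdir -p pics; ls; python3 - <<'E'
from plant import robot
import cv2
for n in ["scene","side","wrist"]:
    c=robot.read_camera(n); cv2.imwrite(f"pics/{n}0.png",c["frame"]); print(n,c["fx"],c["cx"],c["cy"],c["k1"],c["R"],c["t"])
print(robot.read_state())
E
```

```text
pics
scene 450.6055672443215 284.18574164085413 210.71526326893309 -0.07038903350473989 [[ 0.24629448  0.96907873 -0.01501452]
 [ 0.54247812 -0.1506772  -0.82644654]
 [-0.80315411  0.19540417 -0.56281497]] [-0.15727162 -0.18932129  1.88057019]
side 405.29803105139416 283.5531086554119 207.88117994297608 -0.10637095601805648 [[ 0.95624656 -0.29189391  0.01976005]
 [-0.21177385 -0.73720779 -0.64162022]
 [ 0.2018523   0.60936247 -0.76676791]] [-0.55655631  0.21673586  0.9384344 ]
wrist 315.9050721528273 281.3448027742669 205.90903984408166 0.005888337366315766 [[ 3.06801601e-01  9.51773462e-01 -2.33682859e-04]
 [ 9.13076680e-01 -2.94258482e-01  2.82317061e-01]
 [ 2.68633123e-01 -8.68286966e-02 -9.59321126e-01]] [-0.60087894 -0.03402711  0.39103564]
{'t': 0.15, 'q': array([ 1.17360566e+00,  1.30969450e-01,  1.48905635e+00, -2.70388967e-05,
        1.52297959e+00, -8.54188238e-02]), 'dq': array([ 0.00015234, -0.00153804, -0.00156365,  0.0001204 , -0.00025985,
        0.00039171]), 'joint_torque': array([ 6.18157883e-04, -5.60466778e+01, -4.92341244e+01,  7.68927089e-02,
        3.05713818e-02, -6.11479618e-05]), 'tool_pos': array([0.18388186, 0.57068356, 0.23182434]), 'orientation': array([-4.87698535e-01, -3.10319086e+00,  2.16475575e-03]), 'force': array([0.09338588, 0.42262899, 0.13695232]), 'wrist_torque': array([ 0.01988708, -0.01248992, -0.02254627]), 'opening': 0.09317747141546395}
```

View pics/scene0.png

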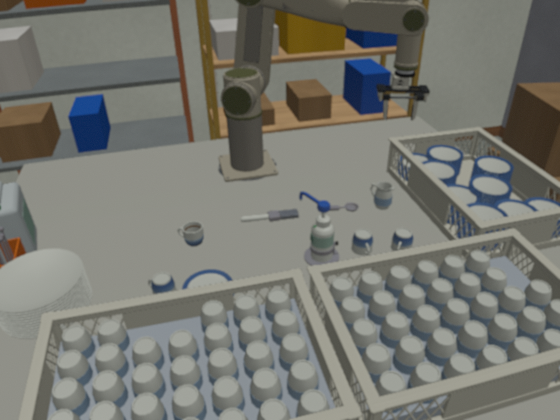

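View pics/side0.png

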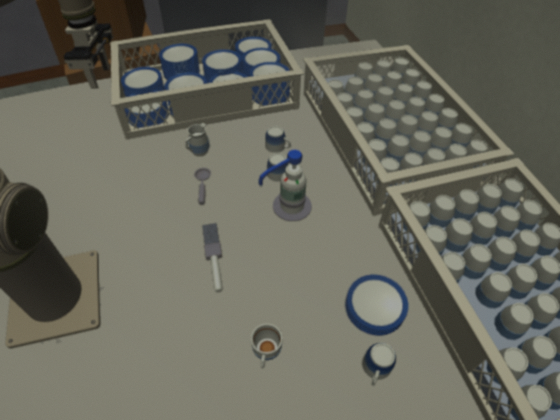

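View pics/wrist0.png

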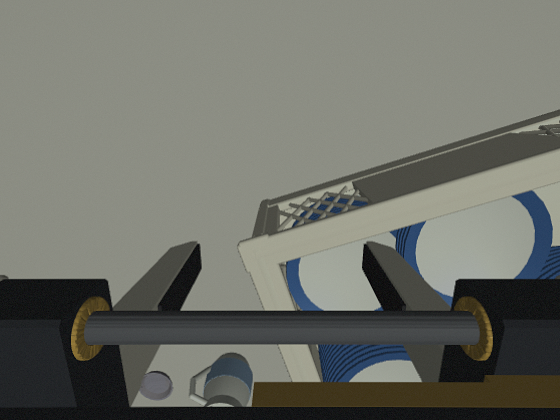

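The stained cup is at scene (193,233) and side (267,342), and the bottle at scene (322,240) and side (292,190). The spout points towards the robot side. I'll zoom in next.

```bash
cat > h.py <<'E'
import numpy as np, cv2
from plant import robot
def cam(n):
    c=robot.read_camera(n); c["R"]=np.array(c["R"]); c["t"]=np.array(c["t"]); return c
def ray(c,u,v):
    xd=np.array([(u-c["cx"])/c["fx"],(v-c["cy"])/c["fy"]]); x=xd.copy()
    for _ in range(20): x=xd/(1+c["k1"]*(x@x))
    d=c["R"].T@np.array([x[0],x[1],1]); return -c["R"].T@c["t"], d/np.linalg.norm(d)
def plane(c,u,v,z):
    o,d=ray(c,u,v); return o+d*(z-o[2])/d[2]
def proj(c,X):
    p=c["R"]@np.asarray(X)+c["t"]; x=p[:2]/p[2]; x=x*(1+c["k1"]*(x@x))
    return x[0]*c["fx"]+c["cx"], x[1]*c["fy"]+c["cy"]
def tri(c1,p1,c2,p2):
    o1,d1=ray(c1,*p1);o2,d2=ray(c2,*p2)
    A=np.stack([d1,-d2],1); s=np.linalg.lstsq(A,o2-o1,rcond=None)[0]
    a=o1+s[0]*d1;b=o2+s[1]*d2; return (a+b)/2, np.linalg.norm(a-b)
def crop(c,u0,v0,w,h,k,name):
    f=c["frame"][v0:v0+h,u0:u0+w]; cv2.imwrite(name,cv2.resize(f,None,fx=k,fy=k,interpolation=cv2.INTER_CUBIC))
E
python3 - <<'E'
from h import *
c=cam("scene");crop(c,165,180,200,100,4,"pics/s1.png")
crop(c,285,180,70,90,6,"pics/s1b.png")
c=cam("side");crop(c,230,130,100,100,6,"pics/d1.png");crop(c,230,310,80,70,8,"pics/d2.png")
E
```

```text
(no output)
```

View pics/s1.png

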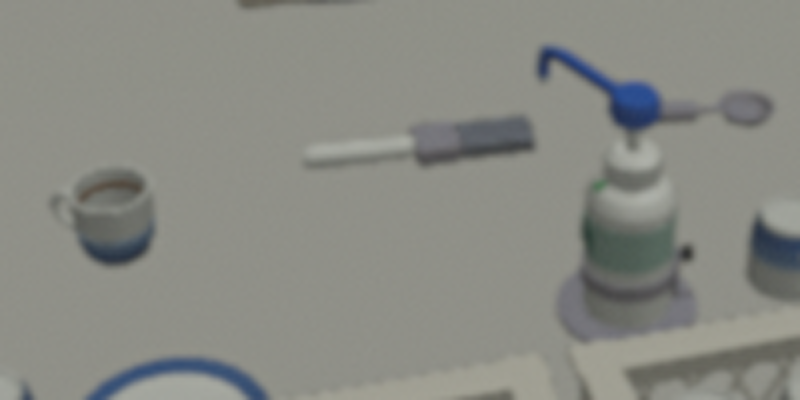

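View pics/s1b.png

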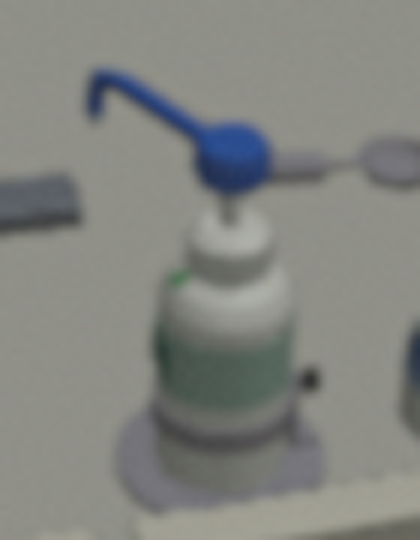

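View pics/d1.png

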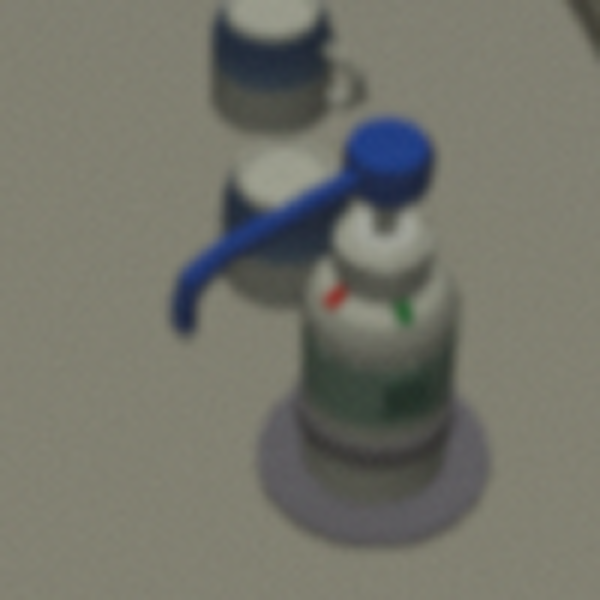

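View pics/d2.png

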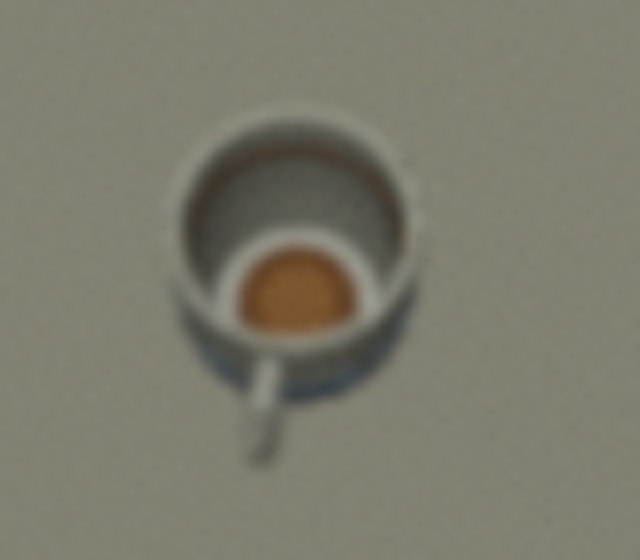

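```bash
python3 - <<'E'
from h import *
np.set_printoptions(precision=4,suppress=True)
S=cam("scene");D=cam("side")
print("cup rim",plane(S,193.2,227.5,.062),plane(D,267.2,338.5,.062))
print("handle end side",plane(D,262.7,366.5,.045))
print("head top",plane(S,324.2,202.5,.198),plane(D,294.7,153,.198),tri(S,(324.2,202.5),D,(294.7,153)))
print("disc side",plane(D,292.3,206.5,.005))
print("green",tri(S,(315,226.2),D,(297.2,181.7)),"red120",plane(D,286.2,179.2,.118))
print("tip",tri(S,(300.7,199.2),D,(260.5,185)),plane(D,260.5,185,.154))
# blue mask of head
for n,c in(("S",S),("D",D)):
    h=cv2.cvtColor(c["frame"],cv2.COLOR_BGR2HSV); m=cv2.inRange(h,(105,150,70),(130,255,255))
    k,l,st,ce=cv2.connectedComponentsWithStats(m)
    for i in range(1,k):
        if st[i,4]>30: print(n,st[i],ce[i])
# disc: fit ellipse to purple-gray; others coarse
print("cup_a",plane(D,277,162,.062),"cup_2",plane(D,276,132,.062),"jug",plane(D,199,130,.088),"spoon",plane(D,203,174,0),plane(D,200,200,0),"brush",plane(D,209,225,0.01),plane(D,218,290,.01),"saucers",plane(D,377,303,.044),"cupc",plane(D,382,355,.062))
E
```

```text
cup rim [ 0.4709 -0.2528  0.062 ] [ 0.4662 -0.2596  0.062 ]
handle end side [ 0.443  -0.3077  0.045 ]
head top [0.6409 0.1196 0.198 ] [0.6428 0.119  0.198 ] (array([0.6425, 0.1188, 0.1988]), np.float64(0.0008051589075116594))
disc side [0.6412 0.1107 0.005 ]
green (array([0.6442, 0.0931, 0.1222]), np.float64(8.852874657192507e-05)) red120 [0.6212 0.1129 0.118 ]
tip (array([0.5442, 0.0778, 0.1557]), np.float64(0.0013416695870067136)) [0.5446 0.0785 0.154 ]
S [362  32  35  15 451] [377.8492  39.0998]
S [ 346   59   44   54 1241] [369.66    83.3626]
S [  69   95   41   57 1796] [ 89.5473 122.9059]
S [304 193  25  18  86] [321.3023 203.907 ]
D [261 151  40  27 185] [285.0865 160.7243]
D [356 280  51  54 274] [388.3759 317.7701]
cup_a [0.6334 0.2369 0.062 ] cup_2 [0.6682 0.3665 0.062 ] jug [0.439  0.4092 0.088 ] spoon [ 0.4234  0.3106 -0.    ] [0.3978 0.2101 0.    ] brush [0.4062 0.1066 0.01  ] [ 0.3914 -0.0913  0.01  ] saucers [ 0.7269 -0.2439  0.044 ] cupc [ 0.68   -0.3616  0.062 ]
```

```bash
python3 - <<'E'
from h import *
c=cam("scene");crop(c,360,60,90,80,8,"pics/g.png")
D=cam("side")
print(plane(D,383,197,0.),plane(D,392,187,0.08))
E
```

```text
[0.90698195 0.07626806 0.        ] [0.89923614 0.04245258 0.08      ]
```

View pics/g.png

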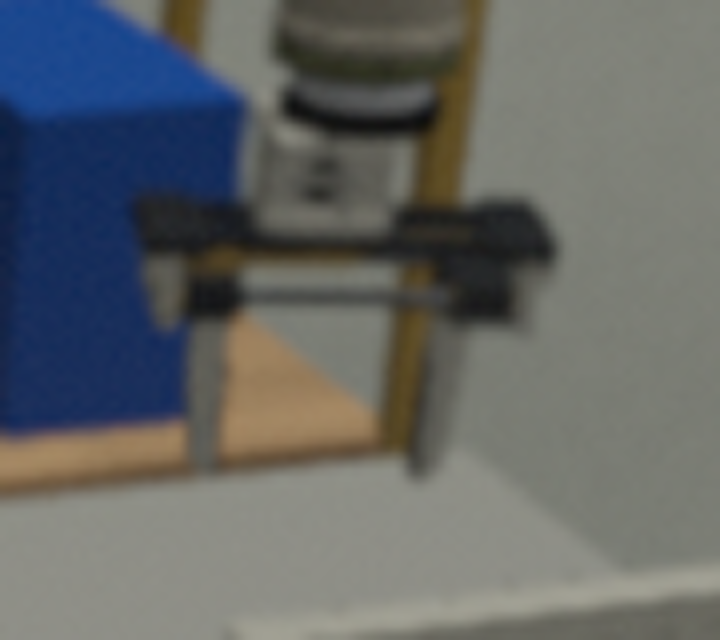

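Call:
step_arm(
  targets=[
    {"tz":-35},
    {"tz":-35},
    {"tx":-14,"ty":-11},
    {"tx":-29,"ty":-22},
    {"tx":-29,"ty":-22},
    {"tx":-29,"ty":-22},
    {"tx":-29,"ty":-22},
    {"tx":-29,"ty":-22},
    {"tx":-29,"ty":-22},
    {"tx":-29,"ty":-22},
    {"tx":-29,"ty":-22},
    {"tx":-29,"ty":-22},
    {"tx":-29,"ty":-22},
    {"tx":-29,"ty":-22},
    {"tx":-29,"ty":-22},
    {"tx":-29,"ty":-22},
    {"tx":-29,"ty":-22},
    {"tx":-29,"ty":-22},
    {"tx":-29,"ty":-22},
    {"tx":-29,"ty":-22},
  ],
)

```text
schema error: expected keys tx, ty, tz, ax, ay, az, grip
```

Call:
step_arm(
  targets=[
    {"tx":0,"ty":0,"tz":-35,"ax":0,"ay":0,"az":0,"grip":0},
    {"tx":0,"ty":0,"tz":-35,"ax":0,"ay":0,"az":0,"grip":0},
    {"tx":-14,"ty":-11,"tz":0,"ax":0,"ay":0,"az":0,"grip":0},
    {"tx":-32,"ty":-24,"tz":0,"ax":0,"ay":0,"az":0,"grip":0},
    {"tx":-32,"ty":-24,"tz":0,"ax":0,"ay":0,"az":0,"grip":0},
    {"tx":-32,"ty":-24,"tz":0,"ax":0,"ay":0,"az":0,"grip":0},
    {"tx":-32,"ty":-24,"tz":0,"ax":0,"ay":0,"az":0,"grip":0},
    {"tx":-32,"ty":-24,"tz":0,"ax":0,"ay":0,"az":0,"grip":0},
    {"tx":-32,"ty":-24,"tz":0,"ax":0,"ay":0,"az":0,"grip":0},
    {"tx":-32,"ty":-24,"tz":0,"ax":0,"ay":0,"az":0,"grip":0},
    {"tx":-32,"ty":-24,"tz":0,"ax":0,"ay":0,"az":0,"grip":0},
    {"tx":-32,"ty":-24,"tz":0,"ax":0,"ay":0,"az":0,"grip":0},
    {"tx":-32,"ty":-24,"tz":0,"ax":0,"ay":0,"az":0,"grip":0},
    {"tx":-32,"ty":-24,"tz":0,"ax":0,"ay":0,"az":0,"grip":0},
    {"tx":-32,"ty":-24,"tz":0,"ax":0,"ay":0,"az":0,"grip":0},
    {"tx":-32,"ty":-24,"tz":0,"ax":0,"ay":0,"az":0,"grip":0},
    {"tx":-32,"ty":-24,"tz":0,"ax":0,"ay":0,"az":0,"grip":0},
    {"tx":-32,"ty":-24,"tz":0,"ax":0,"ay":0,"az":0,"grip":0},
    {"tx":-32,"ty":-24,"tz":0,"ax":0,"ay":0,"az":0,"grip":0},
    {"tx":-32,"ty":-24,"tz":0,"ax":0,"ay":0,"az":0,"grip":0},
  ],
)

```text
t: 2.45
tool_pos: [0.5874, -0.0004, 0.3028]
orientation: [0.488, 3.103, 0.0]
force: [1.2, 1.5, 0.8]
opening: 0.0927
```

```bash
python3 - <<'E'
from h import *
s=robot.read_state();print(s["t"],s["tool_pos"],s["q"],s["force"])
c=cam("wrist");cv2.imwrite("pics/w1.png",c["frame"])
E
```

```text
2.45 [ 5.87394158e-01 -4.26392286e-04  3.02776705e-01] [-8.80627414e-02  7.74021006e-02  1.41821541e+00  9.92366585e-05
  1.64555866e+00 -1.34693750e+00] [1.16247748 1.5456879  0.8348184 ]
```

View pics/w1.png

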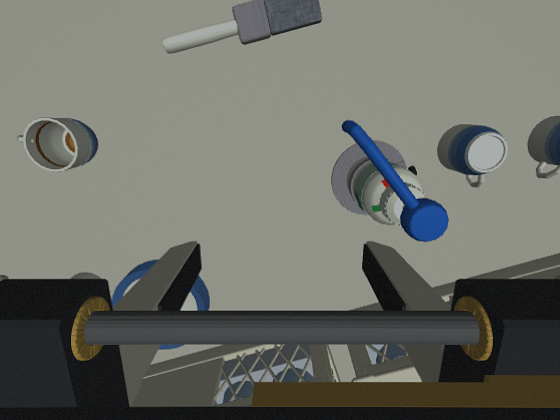

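Wrist view: cup rim at about (56,145) with its handle to the left at (20,139). The head is at (424,219) and the spout end at (348,127). The green mark is at (376,209) and the red at (385,184). I'll measure from this view.

```bash
python3 - <<'E'
from h import *
np.set_printoptions(precision=4,suppress=True)
c=cam("wrist");S=cam("scene");D=cam("side")
crop(c,320,110,140,130,5,"pics/w2.png");crop(c,10,105,100,80,7,"pics/w3.png")
h=cv2.cvtColor(c["frame"],cv2.COLOR_BGR2HSV)
def cen(m):
    k,l,st,ce=cv2.connectedComponentsWithStats(m)
    return [(st[i,4],ce[i]) for i in range(1,k) if st[i,4]>6]
roi=np.zeros(h.shape[:2],np.uint8);roi[160:230,340:420]=255
print("green",cen(cv2.inRange(h,(45,90,40),(80,255,255))&roi),"red",cen((cv2.inRange(h,(0,120,60),(8,255,255))|cv2.inRange(h,(172,120,60),(180,255,255)))&roi))
b=cv2.inRange(h,(105,150,60),(130,255,255)); roi[:]=0;roi[110:250,335:455]=255;b&=roi
er=cv2.morphologyEx(b,cv2.MORPH_OPEN,cv2.getStructuringElement(cv2.MORPH_ELLIPSE,(19,19)))
cc=max(cv2.findContours(er,0,1)[0],key=cv2.contourArea);print("btn",cv2.fitEllipse(cc))
for z in(.187,.198): print(z,plane(c,*cv2.fitEllipse(cc)[0],z))
print("headtri",tri(c,(426,217.5),S,(324.2,202.5)),tri(c,(426,217.5),D,(294.7,153)))
E
```

```text
green [(np.int32(22), array([361.6818, 194.2273])), (np.int32(12), array([365.5   , 203.6667])), (np.int32(50), array([380.74, 205.  ]))] red [(np.int32(46), array([390.5652, 179.3478]))]
btn ((430.82403564453125, 215.47378540039062), (41.282318115234375, 45.90911865234375), 109.26982116699219)
0.187 [0.6406 0.1191 0.187 ]
0.198 [0.6355 0.1151 0.198 ]
headtri (array([0.6385, 0.1164, 0.195 ]), np.float64(0.008563678040250903)) (array([0.6362, 0.1091, 0.2057]), np.float64(0.006918179127511449))
```

View pics/w2.png

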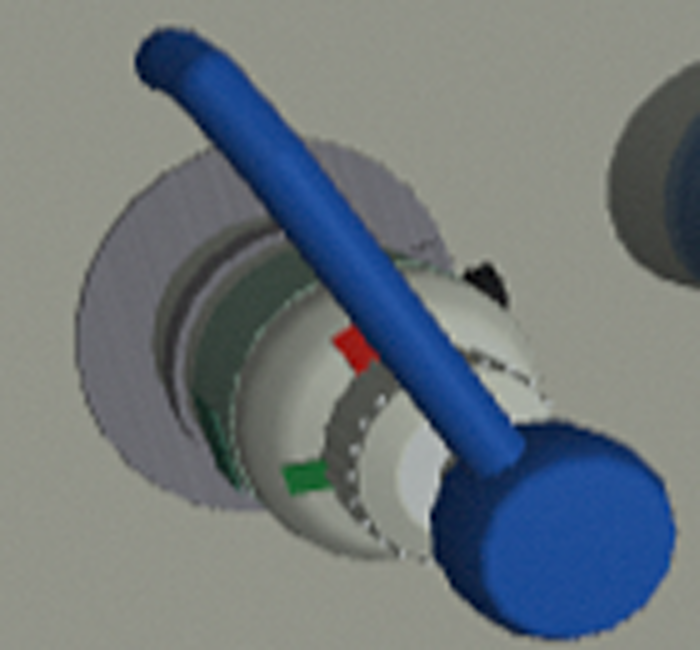

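View pics/w3.png

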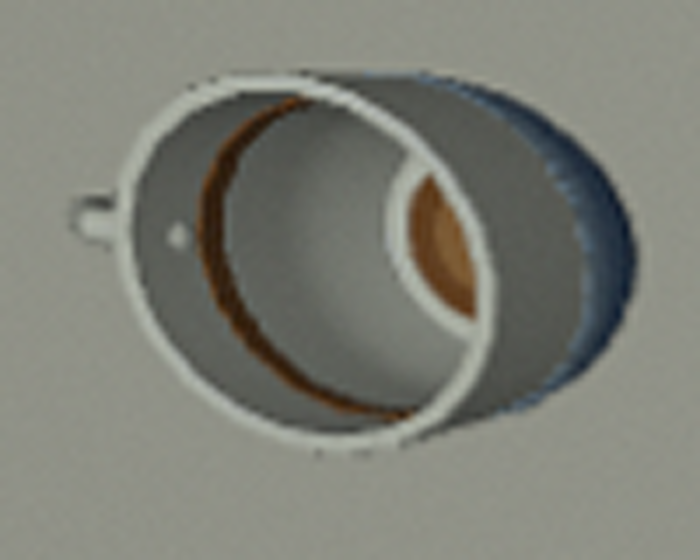

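```bash
python3 - <<'E'
from h import *
np.set_printoptions(precision=4,suppress=True)
c=cam("wrist");S=cam("scene");D=cam("side")
print(robot.read_state()["tool_pos"])
print("top",plane(c,435.4,217.8,.198),tri(c,(435.4,217.8),S,(324.2,202.5)),tri(c,(435.4,217.8),D,(294.7,153)))
print("tip",tri(c,(351.6,123),D,(260.5,185)),plane(c,351.6,123,.154))
for p in((297.2,181.7),): print("green",tri(c,(380.7,205),D,p),tri(c,(380.7,205),S,(315,226.2)))
print([plane(c,380.7,205,z) for z in(.115,.12,.125)])
print("cup",plane(c,53.6,142.4,.062),"handle",plane(c,20.7,135.7,.045))
for n,k in(("scene",S),("side",D)):print(n,proj(k,(.6415,.119,.198)),proj(k,(.468,-.257,.062)))
f=c["frame"];h=cv2.cvtColor(f,cv2.COLOR_BGR2HSV)
# cup rim outer: points table of ellipse
pts=np.array([(118,235),(140,150),(200,95),(300,73),(380,102),(440,155),(480,215),(493,290),(470,370),(420,425),(330,450),(240,415),(170,350)],float)
e=cv2.fitEllipse(pts.astype(np.float32)/7+np.float32([10,105]));print(e,plane(c,*e[0],.062))
pts=np.array([(77,330),(95,240),(150,175),(200,150),(345,143),(410,185),(445,240),(90,390),(125,455),(180,500),(235,510)],float)
e=cv2.fitEllipse(pts.astype(np.float32)/5+np.float32([320,110]));print(e,plane(c,*e[0],.005))
E
```

```text
[0.5863 0.002  0.3029]
top [0.6361 0.1248 0.198 ] (array([0.6366, 0.1233, 0.1958]), np.float64(0.004448504770967127)) (array([0.6449, 0.1305, 0.1854]), np.float64(0.005079715503670054))
tip (array([0.5444, 0.086 , 0.146 ]), np.float64(0.003896713476860841)) [0.5417 0.0848 0.154 ]
green (array([0.6459, 0.1026, 0.1105]), np.float64(0.004490689628526661)) (array([0.6396, 0.0975, 0.1191]), np.float64(0.005717816567442681))
[array([0.6418, 0.1013, 0.115 ]), array([0.6399, 0.1002, 0.12  ]), array([0.638 , 0.0991, 0.125 ])]
cup [ 0.4606 -0.2489  0.062 ] handle [ 0.4382 -0.2959  0.045 ]
scene (np.float64(324.05726317233626), np.float64(202.64440642182447)) (np.float64(191.7866077657651), np.float64(227.18402286998062))
side (np.float64(294.21228575909737), np.float64(153.1039400167378)) (np.float64(267.69696270550446), np.float64(337.13803687151585))
((53.993221282958984, 141.97483825683594), (48.20225143432617, 57.646697998046875), 135.87445068359375) [ 0.4603 -0.2482  0.062 ]
((373.8281555175781, 174.51058959960938), (75.42591857910156, 78.29618835449219), 48.4244270324707) [0.6354 0.1267 0.005 ]
```

```bash
python3 - <<'E'
from h import *
import pickle
c=cam("wrist");c2=cam("wrist");print(c["t"],c2["t"],robot.read_state()["tool_pos"],robot.read_state()["dq"])
pickle.dump(c2,open("w.pkl","wb"))
crop(c2,320,110,140,130,5,"pics/w4.png");crop(c2,10,105,100,80,7,"pics/w5.png")
E
```

```text
[-0.18318852 -0.58897129  0.30129595] [-0.18311464 -0.58906108  0.3012444 ] [0.58629392 0.00218122 0.30303368] [ 5.92088864e-04  5.87455742e-06  1.50799894e-03 -1.39937643e-03
 -1.35165264e-03  4.57064972e-05]
```

View pics/w4.png

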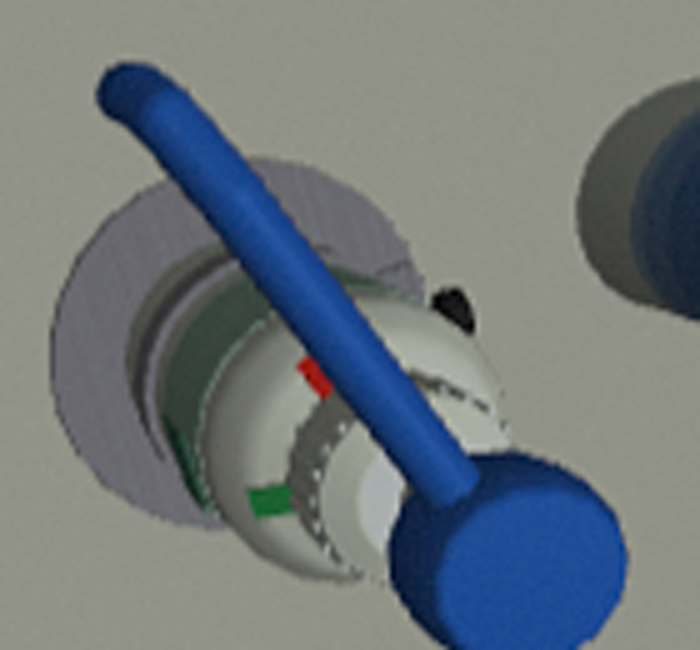

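View pics/w5.png

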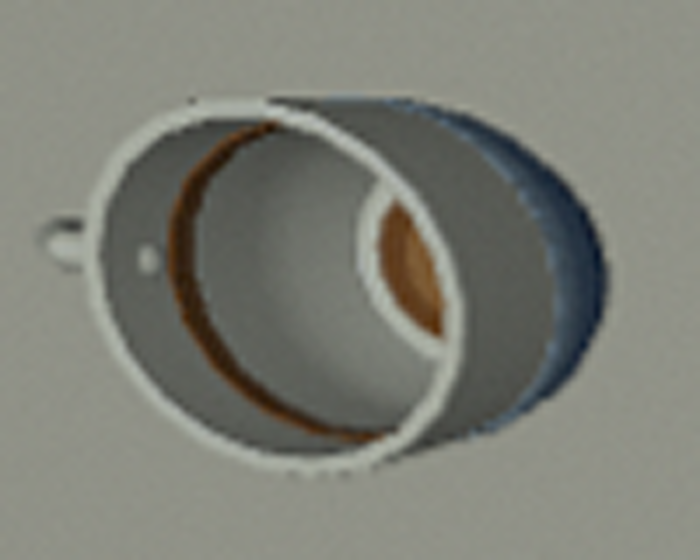

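```bash
python3 - <<'E'
from h import *
import pickle
np.set_printoptions(precision=4,suppress=True)
c=pickle.load(open("w.pkl","rb"));S=cam("scene");D=cam("side")
print("top",plane(c,426.1,223.7,.198),tri(c,(426.1,223.7),S,(324.2,202.5)),tri(c,(426.1,223.7),D,(294.7,153)))
print("tip",tri(c,(343.6,129.4),D,(260.5,185)),plane(c,343.6,129.4,.154))
g=(373.8,210.4);print("green",tri(c,g,D,(297.2,181.7)),tri(c,g,S,(315,226.2)))
print([plane(c,*g,z) for z in(.115,.12,.125)],plane(c,383,185.6,.12))
print("cup",plane(c,49.3,145.7,.062),"handle",plane(c,16,140,.045))
pts=np.array([(52,350),(65,275),(110,210),(170,178),(260,157),(330,175),(385,220),(422,290),(65,420),(100,475),(150,513),(200,528)],float)
e=cv2.fitEllipse(pts.astype(np.float32)/5+np.float32([320,110]));print(e,plane(c,*e[0],.005))
E
```

```text
top [0.6387 0.1185 0.198 ] (array([0.6394, 0.1196, 0.1968]), np.float64(0.0012096639984586263)) (array([0.6415, 0.1197, 0.1963]), np.float64(0.0036066681068033127))
tip (array([0.5445, 0.078 , 0.1545]), np.float64(7.658342070921643e-05)) [0.5446 0.0781 0.154 ]
green (array([0.6438, 0.0935, 0.1213]), np.float64(0.0014504543527086651)) (array([0.643 , 0.0935, 0.1213]), np.float64(7.904632482666168e-05))
[array([0.6454, 0.0947, 0.115 ]), array([0.6435, 0.0937, 0.12  ]), array([0.6416, 0.0927, 0.125 ])] [0.619  0.1096 0.12  ]
cup [ 0.4631 -0.255   0.062 ] handle [ 0.4419 -0.3035  0.045 ]
((367.9296569824219, 178.82989501953125), (73.6533432006836, 76.64849090576172), 52.842533111572266) [0.6388 0.1193 0.005 ]
```

Call:
step_arm(
  targets=[
    {"tx":0,"ty":0,"tz":0,"ax":0,"ay":0,"az":0.1412,"grip":0},
    {"tx":0,"ty":0,"tz":0,"ax":0,"ay":0,"az":0.1412,"grip":0},
    {"tx":0,"ty":0,"tz":0,"ax":0,"ay":0,"az":0.1412,"grip":0},
    {"tx":0,"ty":0,"tz":0,"ax":0,"ay":0,"az":0.1412,"grip":0},
    {"tx":0,"ty":0,"tz":0,"ax":0,"ay":0,"az":0.1412,"grip":0},
    {"tx":0,"ty":0,"tz":0,"ax":0,"ay":0,"az":0.1412,"grip":0},
    {"tx":0,"ty":0,"tz":0,"ax":0,"ay":0,"az":0.1412,"grip":0},
    {"tx":0,"ty":0,"tz":0,"ax":0,"ay":0,"az":0.1412,"grip":0},
    {"tx":0,"ty":0,"tz":0,"ax":0,"ay":0,"az":0.1412,"grip":0},
    {"tx":0,"ty":0,"tz":0,"ax":0,"ay":0,"az":0.1412,"grip":0},
    {"tx":0,"ty":0,"tz":0,"ax":0,"ay":0,"az":0.1412,"grip":0},
    {"tx":0,"ty":0,"tz":0,"ax":0,"ay":0,"az":0.1412,"grip":0},
    {"tx":-36,"ty":0,"tz":18,"ax":0,"ay":0,"az":0,"grip":0},
    {"tx":-36,"ty":0,"tz":18,"ax":0,"ay":0,"az":0,"grip":0},
    {"tx":-36,"ty":0,"tz":18,"ax":0,"ay":0,"az":0,"grip":0},
    {"tx":-36,"ty":0,"tz":18,"ax":0,"ay":0,"az":0,"grip":0},
    {"tx":-36,"ty":0,"tz":18,"ax":0,"ay":0,"az":0,"grip":0},
    {"tx":-36,"ty":0,"tz":18,"ax":0,"ay":0,"az":0,"grip":0},
    {"tx":-36,"ty":0,"tz":18,"ax":0,"ay":0,"az":0,"grip":0},
    {"tx":-36,"ty":0,"tz":18,"ax":0,"ay":0,"az":0,"grip":0},
  ],
)

```text
t: 5.0
tool_pos: [0.4646, -0.2608, 0.1583]
orientation: [2.647, 1.69, 0.001]
force: [1.4, -0.3, 0.7]
opening: 0.0933
```

Call:
step_arm(
  targets=[
    {"tx":0,"ty":0,"tz":0,"ax":0,"ay":0.1,"az":0,"grip":0},
    {"tx":0,"ty":0,"tz":0,"ax":0,"ay":0.1,"az":0,"grip":0},
    {"tx":0,"ty":0,"tz":0,"ax":0,"ay":0.1,"az":0,"grip":0},
    {"tx":0,"ty":0,"tz":0,"ax":0,"ay":0.1,"az":0,"grip":0},
    {"tx":0,"ty":0,"tz":0,"ax":0,"ay":0,"az":0,"grip":0},
    {"tx":0,"ty":0,"tz":0,"ax":0,"ay":0,"az":0,"grip":0},
  ],
)

```text
t: 5.6
tool_pos: [0.4648, -0.2603, 0.1583]
orientation: [-2.435, -1.551, -0.49]
force: [-0.1, 0.9, -0.3]
opening: 0.0929
```

```bash
python3 - <<'E'
from h import *
import pickle
from scipy.spatial.transform import Rotation as Ro
c=cam("wrist");c=cam("wrist");s=robot.read_state();print(s["t"],s["tool_pos"],s["q"],s["force"])
print(Ro.from_rotvec(s["orientation"]).as_matrix())
pickle.dump(c,open("w.pkl","wb"));cv2.imwrite("pics/w6.png",c["frame"])
E
```

```text
5.7 [ 0.46549406 -0.25957242  0.15898972] [-0.85297676  0.09738325  1.71341615  0.36278568  1.50416221 -0.47490136] [0.30007355 0.46532735 0.17787147]
[[ 3.87832872e-01  9.07129061e-01  1.63409087e-01]
 [ 8.36382238e-01 -4.20852294e-01  3.51209481e-01]
 [ 3.87363416e-01  4.61876416e-04 -9.21926988e-01]]
```

View pics/w6.png

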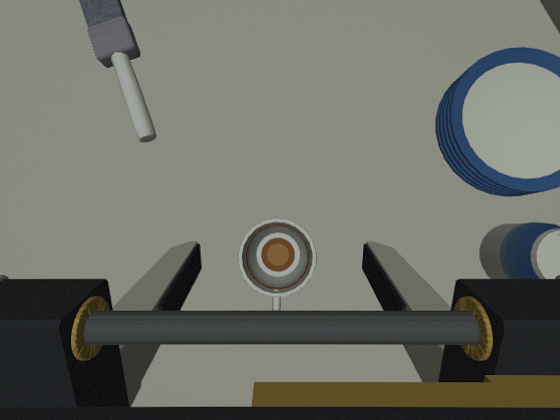

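The cup is centred between the fingers at (278,257), and its handle points straight back at (276,302).

```bash
python3 - <<'E'
from h import *
import pickle
from scipy.spatial.transform import Rotation as Ro
c=pickle.load(open("w.pkl","rb"));s=robot.read_state()
p=plane(c,278,257,.062);print(p)
R=Ro.from_rotvec(s["orientation"]).as_matrix()
# grasp point = tcp -5mm z
t=np.array([p[0],p[1],.039])
print((R.T@(t-s["tool_pos"])+[0,0,5])*1000)
E
```

```text
[ 0.46433801 -0.2570342   0.062     ]
[-4.48050583e+01 -2.17231654e+00  5.11132430e+03]
```

Call:
step_arm(
  targets=[
    {"tx":-7,"ty":-2,"tz":18,"ax":0,"ay":0,"az":0,"grip":0},
    {"tx":-7,"ty":0,"tz":18,"ax":0,"ay":0,"az":0,"grip":0},
    {"tx":-7,"ty":0,"tz":18,"ax":0,"ay":0,"az":0,"grip":0},
    {"tx":-7,"ty":0,"tz":18,"ax":0,"ay":0,"az":0,"grip":0},
    {"tx":-7,"ty":0,"tz":18,"ax":0,"ay":0,"az":0,"grip":0},
    {"tx":-6,"ty":0,"tz":16,"ax":0,"ay":0,"az":0,"grip":0},
    {"tx":-4,"ty":0,"tz":10,"ax":0,"ay":0,"az":0,"grip":0},
    {"tx":0,"ty":0,"tz":0,"ax":0,"ay":0,"az":0,"grip":0},
    {"tx":0,"ty":0,"tz":0,"ax":0,"ay":0,"az":0,"grip":0},
  ],
  squeeze=15,
)

```text
t: 6.6
tool_pos: [0.4652, -0.2558, 0.0347]
orientation: [-2.433, -1.552, -0.493]
force: [-1.1, 0.3, 0.3]
opening: 0.0931
```

Call:
step_arm(
  targets=[
    {"tx":0,"ty":0,"tz":0,"ax":0,"ay":0,"az":0,"grip":40},
    {"tx":0,"ty":0,"tz":0,"ax":0,"ay":0,"az":0,"grip":60},
    {"tx":0,"ty":0,"tz":0,"ax":0,"ay":0,"az":0,"grip":80},
    {"tx":0,"ty":0,"tz":0,"ax":0,"ay":0,"az":0,"grip":110},
    {"tx":0,"ty":0,"tz":0,"ax":0,"ay":0,"az":0,"grip":140},
    {"tx":0,"ty":0,"tz":0,"ax":0,"ay":0,"az":0,"grip":140},
    {"tx":0,"ty":0,"tz":0,"ax":0,"ay":0,"az":0,"grip":140},
  ],
)

```text
t: 7.3
tool_pos: [0.4649, -0.2559, 0.0346]
orientation: [-2.433, -1.552, -0.493]
force: [-2.1, -0.6, 4.5]
opening: 0.0641
```

```bash
python3 - <<'E'
from h import *
c=cam("wrist");s=robot.read_state();print(s["t"],s["tool_pos"],s["orientation"],s["force"],s["opening"])
cv2.imwrite("pics/w7.png",c["frame"])
E
```

```text
7.35 [ 0.46488006 -0.25588562  0.03455723] [-2.43301219 -1.55174412 -0.49324164] [-2.75153047  0.10137665  4.91469683] 0.06366095731940186
```

View pics/w7.png

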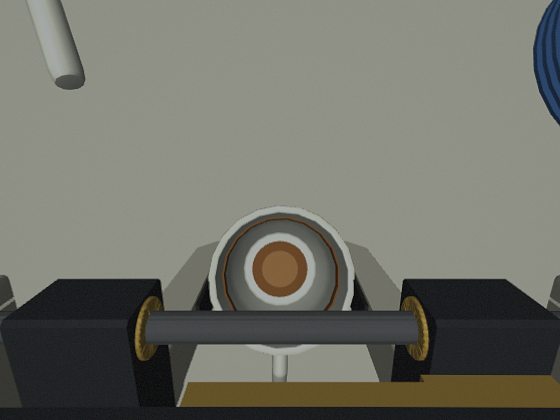

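Call:
step_arm(
  targets=[
    {"tx":4,"ty":0,"tz":-9,"ax":0,"ay":0,"az":0,"grip":140},
    {"tx":6,"ty":0,"tz":-14,"ax":0,"ay":0,"az":0,"grip":140},
    {"tx":6,"ty":0,"tz":-14,"ax":0,"ay":0,"az":0,"grip":140},
    {"tx":6,"ty":0,"tz":-14,"ax":0,"ay":0,"az":0,"grip":140},
    {"tx":5,"ty":0,"tz":-13,"ax":0,"ay":0,"az":0,"grip":140},
    {"tx":0,"ty":0,"tz":0,"ax":0.0426,"ay":0,"az":-0.1014,"grip":140},
    {"tx":0,"ty":0,"tz":0,"ax":0.0426,"ay":0,"az":-0.1014,"grip":140},
    {"tx":0,"ty":0,"tz":0,"ax":0.0426,"ay":0,"az":-0.1014,"grip":140},
    {"tx":0,"ty":0,"tz":0,"ax":0.0426,"ay":0,"az":-0.1014,"grip":140},
    {"tx":0,"ty":0,"tz":0,"ax":0.0426,"ay":0,"az":-0.1014,"grip":140},
    {"tx":0,"ty":0,"tz":0,"ax":0,"ay":0,"az":0,"grip":140},
    {"tx":0,"ty":0,"tz":0,"ax":0,"ay":0,"az":0,"grip":140},
  ],
)

```text
t: 8.55
tool_pos: [0.4652, -0.2559, 0.1042]
orientation: [-1.879, -2.103, -0.382]
force: [-0.1, 0.4, -1.4]
opening: 0.0642
```

```bash
python3 - <<'E'
from h import *
from scipy.spatial.transform import Rotation as Ro
s=robot.read_state();p=s["tool_pos"];R=Ro.from_rotvec(s["orientation"]).as_matrix();print(s["t"],p,s["force"],s["opening"],R)
print(R.T@(np.array([.652,.0162,p[2]])-p)*1000)
E
```

```text
8.55 [ 0.46523991 -0.25587738  0.1041869 ] [-0.05501889  0.36766406 -1.43242556] 0.06415823844431694 [[-0.10336293  0.99374795 -0.0422033 ]
 [ 0.91554021  0.11163922  0.38642309]
 [ 0.38871869  0.00130301 -0.92135557]]
[229.79370972 215.96696027  97.25508926]
```

Call:
step_arm(
  targets=[
    {"tx":9.5,"ty":9,"tz":4,"ax":0,"ay":0,"az":0,"grip":140},
    {"tx":19,"ty":18,"tz":8.1,"ax":0,"ay":0,"az":0,"grip":140},
    {"tx":19,"ty":18,"tz":8.1,"ax":0,"ay":0,"az":0,"grip":140},
    {"tx":19,"ty":18,"tz":8.1,"ax":0,"ay":0,"az":0,"grip":140},
    {"tx":19,"ty":18,"tz":8.1,"ax":0,"ay":0,"az":0,"grip":140},
    {"tx":19,"ty":18,"tz":8.1,"ax":0,"ay":0,"az":0,"grip":140},
    {"tx":19,"ty":18,"tz":8.1,"ax":0,"ay":0,"az":0,"grip":140},
    {"tx":19,"ty":18,"tz":8.1,"ax":0,"ay":0,"az":0,"grip":140},
    {"tx":19,"ty":18,"tz":8.1,"ax":0,"ay":0,"az":0,"grip":140},
    {"tx":19,"ty":18,"tz":8.1,"ax":0,"ay":0,"az":0,"grip":140},
    {"tx":19,"ty":18,"tz":8.1,"ax":0,"ay":0,"az":0,"grip":140},
    {"tx":19,"ty":18,"tz":8.1,"ax":0,"ay":0,"az":0,"grip":140},
    {"tx":11,"ty":9,"tz":4,"ax":0,"ay":0,"az":0,"grip":140},
    {"tx":0,"ty":0,"tz":0,"ax":0,"ay":0,"az":0,"grip":140},
    {"tx":0,"ty":0,"tz":0,"ax":0,"ay":0,"az":0,"grip":140},
  ],
)

```text
t: 10.05
tool_pos: [0.6504, 0.0161, 0.1037]
orientation: [-1.876, -2.104, -0.38]
force: [0.5, -0.3, -1.8]
opening: 0.0636
```

```bash
python3 - <<'E'
from h import *
from scipy.spatial.transform import Rotation as Ro
c=cam("wrist");d=cam("side");s=robot.read_state();p=s["tool_pos"];R=Ro.from_rotvec(s["orientation"]).as_matrix();print(s["t"],p,s["force"],s["opening"])
print(R.T@(np.array([.652,.0162,.0345])-p)*1000)
cv2.imwrite("pics/w8.png",c["frame"]);crop(d,220,110,130,130,5,"pics/d8.png")
print(c["R"],c["t"])
E
```

```text
10.15 [0.65043495 0.01530623 0.10372487] [ 0.0287323  -0.83967691 -2.57769446] 0.0641202226572935
[-26.26700613   1.6138595   64.05287466]
[[ 9.93458418e-01  1.14193740e-01  4.00717804e-04]
 [ 1.13499045e-01 -9.87015911e-01 -1.13655435e-01]
 [-1.25832244e-02  1.12957430e-01 -9.93520146e-01]] [-0.64966991 -0.01253089  0.27831301]
```

View pics/w8.png

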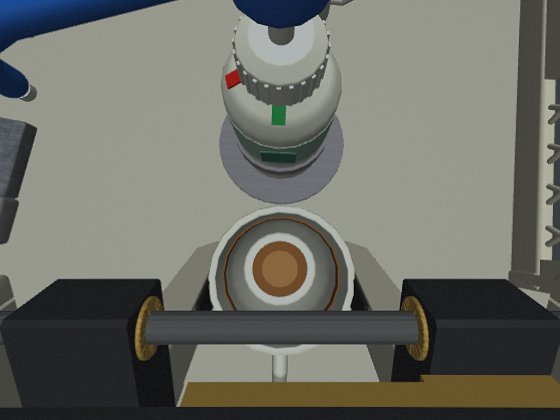

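View pics/d8.png

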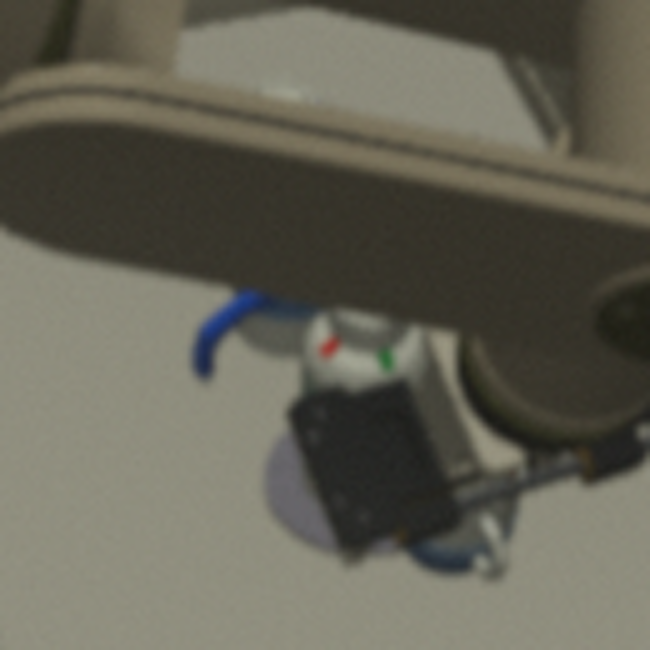

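The view is nearly straight down. The green mark at (279,115) lines up with the bottle axis (column 281) and the cup (281,275). I'll check the radial distance and the direction.

```bash
python3 - <<'E'
from h import *
c=cam("wrist")
a=plane(c,281,141,.005);print("disc",a,plane(c,219,141,.005),plane(c,343,141,.005))
g=plane(c,279,115,.1213);print("green",g,np.degrees(np.arctan2(g[1]-a[1],g[0]-a[0])))
print("closure edge",plane(c,234,45,.15),plane(c,329,45,.15))
k=plane(c,281.5,279,.062+.069);print("cup",k, np.hypot(*(k-a)[:2]))
s=robot.read_state();print(s["tool_pos"])
E
```

```text
disc [0.64015739 0.11751667 0.005     ] [0.5858508  0.11132116 0.005     ] [0.69447729 0.12368681 0.005     ]
green [0.64199407 0.09305998 0.1213    ] -85.70519593791079
closure edge [0.62111927 0.10966681 0.15      ] [0.6610786  0.11422147 0.15      ]
cup [0.65233124 0.01323848 0.131     ] 0.10498639978137675
[0.65049473 0.01522331 0.10375829]
```

Call:
step_arm(
  targets=[
    {"tx":-5,"ty":-1,"tz":12,"ax":0,"ay":0,"az":0,"grip":140},
    {"tx":-7,"ty":-1,"tz":16,"ax":0,"ay":0,"az":0,"grip":140},
    {"tx":-6,"ty":0,"tz":14,"ax":0,"ay":0,"az":0,"grip":140},
    {"tx":-4,"ty":0,"tz":10,"ax":0,"ay":0,"az":0,"grip":140},
    {"tx":-2,"ty":0,"tz":5,"ax":0,"ay":0,"az":0,"grip":140},
    {"tx":-1.3,"ty":0,"tz":3,"ax":0,"ay":0,"az":0,"grip":140},
    {"tx":-0.4,"ty":0,"tz":1,"ax":0,"ay":0,"az":0,"grip":140},
    {"tx":0,"ty":0,"tz":0,"ax":0,"ay":0,"az":0,"grip":140},
    {"tx":0,"ty":0,"tz":0,"ax":0,"ay":0,"az":0,"grip":140},
  ],
)

```text
t: 11.1
tool_pos: [0.6496, 0.0162, 0.0384]
orientation: [-1.876, -2.106, -0.382]
force: [0.0, -0.2, -2.5]
opening: 0.0639
```

Call:
step_arm(
  targets=[
    {"tx":-0.4,"ty":0,"tz":0.9,"ax":0,"ay":0,"az":0,"grip":140},
    {"tx":-0.4,"ty":0,"tz":0.9,"ax":0,"ay":0,"az":0,"grip":140},
    {"tx":-0.4,"ty":0,"tz":0.9,"ax":0,"ay":0,"az":0,"grip":140},
    {"tx":0,"ty":0,"tz":0,"ax":0,"ay":0,"az":0,"grip":140},
    {"tx":0,"ty":0,"tz":0,"ax":0,"ay":0,"az":0,"grip":140},
  ],
)

```text
t: 11.6
tool_pos: [0.6491, 0.0162, 0.0347]
orientation: [-1.876, -2.105, -0.381]
force: [0.0, -0.2, -1.0]
opening: 0.0637
```

Call:
step_arm(
  targets=[
    {"tx":-0.2,"ty":0,"tz":0.5,"ax":0,"ay":0,"az":0,"grip":140},
    {"tx":0,"ty":0,"tz":0,"ax":0,"ay":0,"az":0,"grip":140},
    {"tx":0,"ty":0,"tz":0,"ax":0,"ay":0,"az":0,"grip":60},
    {"tx":0,"ty":0,"tz":0,"ax":0,"ay":0,"az":0,"grip":30},
    {"tx":0,"ty":0,"tz":0,"ax":0,"ay":0,"az":0,"grip":0},
    {"tx":0,"ty":0,"tz":0,"ax":0,"ay":0,"az":0,"grip":0},
    {"tx":0,"ty":0,"tz":0,"ax":0,"ay":0,"az":0,"grip":0},
    {"tx":0,"ty":0,"tz":0,"ax":0,"ay":0,"az":0,"grip":0},
    {"tx":0,"ty":0,"tz":0,"ax":0,"ay":0,"az":0,"grip":0},
  ],
)

```text
t: 12.5
tool_pos: [0.6491, 0.0162, 0.0342]
orientation: [-1.876, -2.105, -0.381]
force: [-0.0, -0.1, -0.1]
opening: 0.0931
```

```bash
python3 - <<'E'
from h import *
c=cam("wrist");s=robot.read_state();print(s["t"],s["tool_pos"],s["force"],s["opening"])
cv2.imwrite("pics/w9.png",c["frame"])
E
```

```text
12.55 [0.64906467 0.01617001 0.03414474] [ 0.23232163 -0.19152264  0.79253504] 0.09301550059953545
```

View pics/w9.png

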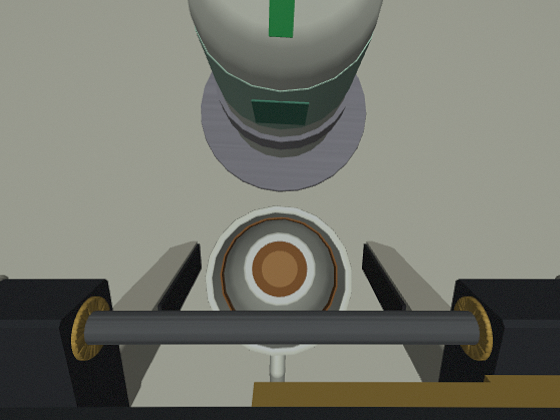

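The cup is released upright, and its rim at (279,278) has not moved. Now I retreat along the tool axis, take out the tilt and turn for the pump head.

Call:
step_arm(
  targets=[
    {"tx":0,"ty":-1,"tz":-10,"ax":0,"ay":0,"az":0,"grip":0},
    {"tx":0,"ty":0,"tz":-25,"ax":0,"ay":0,"az":0,"grip":0},
    {"tx":0,"ty":0,"tz":-40,"ax":0,"ay":0,"az":0,"grip":0},
    {"tx":0,"ty":0,"tz":-45,"ax":0,"ay":0,"az":0,"grip":0},
    {"tx":0,"ty":0,"tz":-45,"ax":0,"ay":0,"az":0,"grip":0},
    {"tx":0,"ty":0,"tz":-45,"ax":0,"ay":0,"az":0,"grip":0},
    {"tx":0,"ty":0,"tz":-35,"ax":0,"ay":0,"az":0,"grip":0},
    {"tx":0,"ty":0,"tz":0,"ax":0,"ay":-0.1325,"az":0,"grip":0},
    {"tx":0,"ty":0,"tz":0,"ax":0,"ay":-0.1325,"az":0,"grip":0},
    {"tx":0,"ty":0,"tz":0,"ax":0,"ay":-0.1325,"az":0,"grip":0},
    {"tx":0,"ty":0,"tz":0,"ax":0,"ay":0,"az":0.1425,"grip":0},
    {"tx":0,"ty":0,"tz":0,"ax":0,"ay":0,"az":0.1425,"grip":0},
    {"tx":0,"ty":0,"tz":0,"ax":0,"ay":0,"az":0.1425,"grip":0},
    {"tx":0,"ty":0,"tz":0,"ax":0,"ay":0,"az":0.1425,"grip":0},
    {"tx":0,"ty":0,"tz":0,"ax":0,"ay":0,"az":0.1425,"grip":0},
    {"tx":0,"ty":0,"tz":0,"ax":0,"ay":0,"az":0.1425,"grip":0},
    {"tx":0,"ty":0,"tz":0,"ax":0,"ay":0,"az":0.1425,"grip":0},
    {"tx":0,"ty":0,"tz":0,"ax":0,"ay":0,"az":0.1425,"grip":0},
    {"tx":0,"ty":0,"tz":0,"ax":0,"ay":0,"az":0.1425,"grip":0},
    {"tx":0,"ty":0,"tz":0,"ax":0,"ay":0,"az":0,"grip":0},
  ],
)

```text
t: 14.55
tool_pos: [0.6586, -0.0789, 0.2606]
orientation: [-3.077, -0.624, -0.003]
force: [-0.2, -0.7, 1.0]
opening: 0.0925
```

```bash
cat > goto.py <<'E'
from h import *
from scipy.spatial.transform import Rotation as Ro
import sys
s=robot.read_state();p=s["tool_pos"];R=Ro.from_rotvec(s["orientation"]).as_matrix()
np.set_printoptions(precision=4,suppress=True)
print(s["t"],p,s["q"],s["force"],s["opening"]);print(R,"psi",np.degrees(np.arctan2(R[1,1],R[0,1])))
if len(sys.argv)>3: print("shift mm",R.T@(np.array([float(a) for a in sys.argv[1:4]])-p)*1000)
E
python3 goto.py .640 .1185 .265
```

```text
14.55 [ 0.6586 -0.0789  0.2606] [-0.1978  0.2917  1.2537  0.0024  1.5952  0.973 ] [-0.1837 -0.7253  0.9958] 0.09254791085326686
[[ 0.921   0.3895  0.0014]
 [ 0.3895 -0.921   0.0021]
 [ 0.0022 -0.0014 -1.    ]] psi -67.07848695681312
shift mm [  59.7479 -189.0845   -3.9743]
```

Call:
step_arm(
  targets=[
    {"tx":5,"ty":-16,"tz":-4,"ax":0,"ay":0,"az":0,"grip":0},
    {"tx":11,"ty":-35,"tz":0,"ax":0,"ay":0,"az":0,"grip":0},
    {"tx":11,"ty":-35,"tz":0,"ax":0,"ay":0,"az":0,"grip":0},
    {"tx":11,"ty":-35,"tz":0,"ax":0,"ay":0,"az":0,"grip":0},
    {"tx":11,"ty":-35,"tz":0,"ax":0,"ay":0,"az":0,"grip":0},
    {"tx":8,"ty":-25,"tz":0,"ax":0,"ay":0,"az":0,"grip":0},
    {"tx":3,"ty":-8,"tz":0,"ax":0,"ay":0,"az":0,"grip":0},
    {"tx":0,"ty":0,"tz":0,"ax":0,"ay":0,"az":0,"grip":0},
    {"tx":0,"ty":0,"tz":0,"ax":0,"ay":0,"az":0,"grip":0},
  ],
)

```text
t: 15.45
tool_pos: [0.6399, 0.1181, 0.2645]
orientation: [-3.076, -0.63, -0.002]
force: [0.2, -0.8, 0.2]
opening: 0.0932
```

```bash
python3 goto.py .640 .1185 .184; python3 - <<'E'
from h import *
c=cam("wrist");cv2.imwrite("pics/w10.png",c["frame"])
print(plane(c,279,256,.198))
E
```

```text
15.45 [0.6399 0.1181 0.2645] [0.1029 0.2556 1.2893 0.0017 1.5954 1.2698] [ 0.1633 -0.7959  0.1774] 0.09318168375482822
[[ 0.9195  0.393   0.0011]
 [ 0.393  -0.9195  0.0018]
 [ 0.0018 -0.0012 -1.    ]] psi -66.85660970408661
shift mm [ 0.1275 -0.1882 80.5087]
[0.61726096 0.11100181 0.198     ]
```

View pics/w10.png

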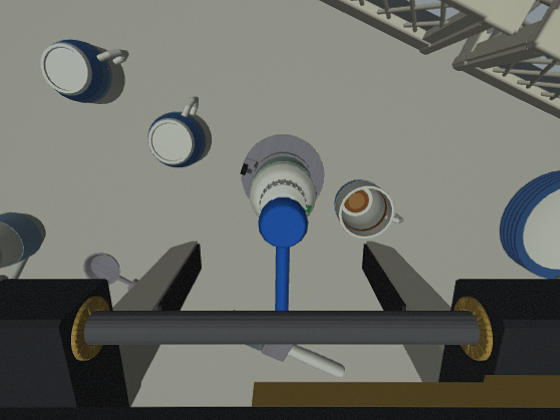

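```bash
python3 - <<'E'
from h import *
c=cam("wrist")
f=c["frame"];h=cv2.cvtColor(f,cv2.COLOR_BGR2HSV);b=cv2.inRange(h,(100,120,50),(130,255,255));b[:190]=0;b[260:]=0;b[:,:240]=0;b[:,330:]=0
xs=np.where(b.any(0))[0];ys=np.where(b[:, 262:276].any(1))[0];print(xs[[0,-1]],ys[[0,-1]])
crop(c,240,180,90,80,8,"pics/w11.png")
for v in (220,222,224,226): print(v,plane(c,283,v,.198))
E
```

```text
[258 306] [199 259]
220 [0.64508572 0.11909187 0.198     ]
222 [0.64365917 0.11848159 0.198     ]
224 [0.64222725 0.117869   0.198     ]
226 [0.64078994 0.11725411 0.198     ]
```

View pics/w11.png

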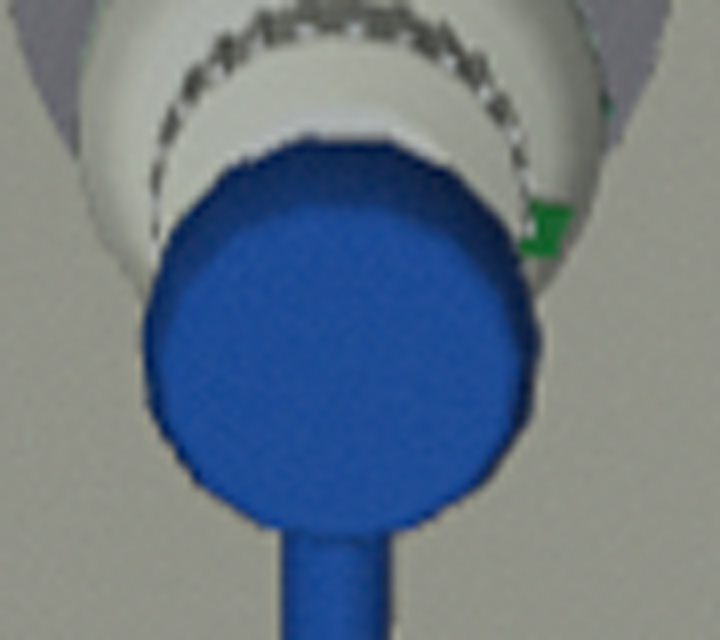

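Call:
step_arm(
  targets=[
    {"tx":0,"ty":0,"tz":20,"ax":0,"ay":0,"az":0,"grip":40},
    {"tx":0,"ty":0,"tz":25,"ax":0,"ay":0,"az":0,"grip":60},
    {"tx":0,"ty":0,"tz":20,"ax":0,"ay":0,"az":0,"grip":60},
    {"tx":0,"ty":0,"tz":10,"ax":0,"ay":0,"az":0,"grip":60},
    {"tx":0,"ty":0,"tz":5,"ax":0,"ay":0,"az":0,"grip":60},
    {"tx":0,"ty":0,"tz":0,"ax":0,"ay":0,"az":0,"grip":60},
    {"tx":0,"ty":0,"tz":0,"ax":0,"ay":0,"az":0,"grip":100},
    {"tx":0,"ty":0,"tz":0,"ax":0,"ay":0,"az":0,"grip":120},
    {"tx":0,"ty":0,"tz":0,"ax":0,"ay":0,"az":0,"grip":140},
    {"tx":0,"ty":0,"tz":0,"ax":0,"ay":0,"az":0,"grip":170},
    {"tx":0,"ty":0,"tz":0,"ax":0,"ay":0,"az":0,"grip":200},
    {"tx":0,"ty":0,"tz":0,"ax":0,"ay":0,"az":0,"grip":200},
    {"tx":0,"ty":0,"tz":0,"ax":0,"ay":0,"az":0,"grip":200},
  ],
  squeeze=30,
)

```text
t: 16.85
tool_pos: [0.6406, 0.1179, 0.1849]
orientation: [-3.078, -0.627, -0.004]
force: [1.7, -6.0, 1.9]
opening: 0.0371
```

Call:
step_arm(
  targets=[
    {"tx":0,"ty":0.7,"tz":0,"ax":0,"ay":0,"az":-0.07,"grip":200},
    {"tx":0,"ty":0,"tz":0,"ax":0,"ay":0,"az":-0.1,"grip":200},
    {"tx":0,"ty":0,"tz":0,"ax":0,"ay":0,"az":-0.1,"grip":200},
    {"tx":0,"ty":0,"tz":0,"ax":0,"ay":0,"az":-0.1,"grip":200},
    {"tx":0,"ty":0,"tz":0,"ax":0,"ay":0,"az":-0.1,"grip":200},
    {"tx":0,"ty":0,"tz":0,"ax":0,"ay":0,"az":-0.1,"grip":200},
  ],
)

```text
t: 17.45
tool_pos: [0.6399, 0.1186, 0.1849]
orientation: [-2.772, -1.473, -0.003]
force: [-2.8, -0.9, 4.2]
opening: 0.037
```

Call:
step_arm(
  targets=[
    {"tx":0,"ty":0,"tz":0,"ax":0,"ay":0,"az":-0.1,"grip":200},
    {"tx":0,"ty":0,"tz":0,"ax":0,"ay":0,"az":-0.1,"grip":200},
    {"tx":0,"ty":0,"tz":0,"ax":0,"ay":0,"az":-0.1,"grip":200},
    {"tx":0,"ty":0,"tz":0,"ax":0,"ay":0,"az":-0.1,"grip":200},
    {"tx":0,"ty":0,"tz":0,"ax":0,"ay":0,"az":-0.1,"grip":200},
    {"tx":0,"ty":0,"tz":0,"ax":0,"ay":0,"az":-0.1,"grip":200},
    {"tx":0,"ty":0,"tz":0,"ax":0,"ay":0,"az":-0.1,"grip":200},
    {"tx":0,"ty":0,"tz":0,"ax":0,"ay":0,"az":0,"grip":200},
    {"tx":0,"ty":0,"tz":0,"ax":0,"ay":0,"az":0,"grip":200},
  ],
)

```text
t: 18.35
tool_pos: [0.6387, 0.1191, 0.1845]
orientation: [-2.102, -2.33, -0.001]
force: [-8.1, 2.7, 6.0]
opening: 0.0369
```

```bash
python3 goto.py; python3 - <<'E'
from h import *
print(robot.read_state()["wrist_torque"])
c=cam("side");crop(c,220,110,110,110,6,"pics/d12.png")
c=cam("wrist");cv2.imwrite("pics/w12.png",c["frame"])
E
```

```text
18.35 [0.6387 0.1191 0.1845] [0.1035 0.2895 1.3948 0.0035 1.4592 0.0004] [-8.1196  2.7216  5.9916] 0.03691780543792385
[[-0.1025  0.9947 -0.0022]
 [ 0.9947  0.1025  0.0032]
 [ 0.0034 -0.0019 -1.    ]] psi 5.8847700345227905
[ 0.22083435  1.66577207 -0.18254619]
```

View pics/d12.png

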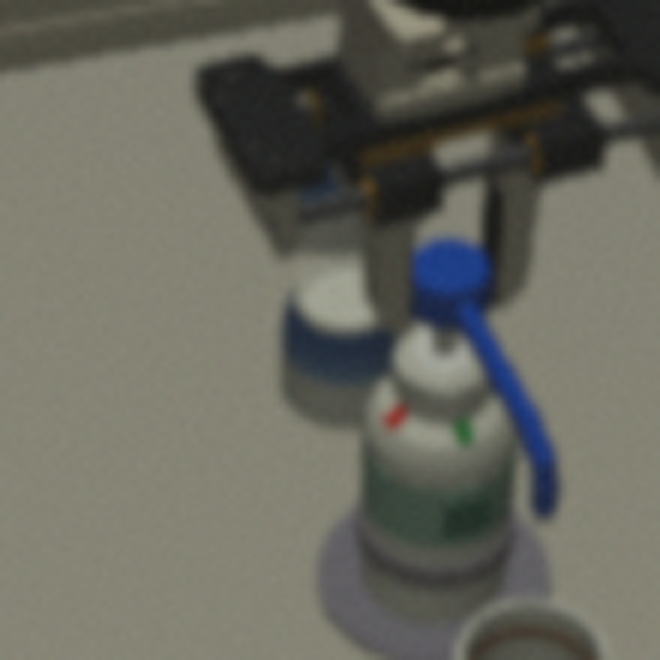

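View pics/w12.png

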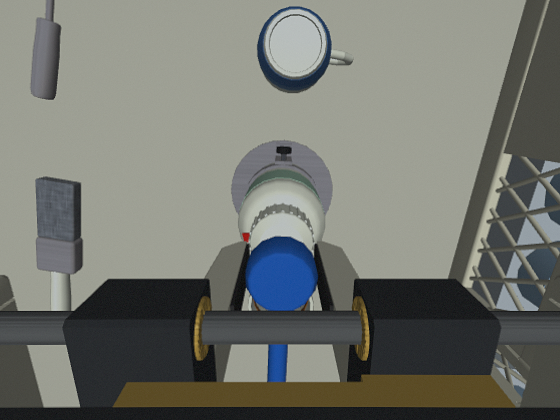

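Call:
step_arm(
  targets=[
    {"tx":0,"ty":-0.7,"tz":0,"ax":0,"ay":0,"az":-0.06,"grip":200},
    {"tx":0,"ty":0,"tz":0,"ax":0,"ay":0,"az":-0.06,"grip":200},
    {"tx":0,"ty":0,"tz":0,"ax":0,"ay":0,"az":0,"grip":200},
    {"tx":0,"ty":0,"tz":0,"ax":0,"ay":0,"az":0,"grip":200},
  ],
)

```text
t: 18.85
tool_pos: [0.6384, 0.1191, 0.1848]
orientation: [-1.96, -2.451, -0.003]
force: [-6.6, 1.6, 4.2]
opening: 0.0371
```

```bash
python3 goto.py; python3 - <<'E'
from h import *
print(robot.read_state()["wrist_torque"])
E
```

```text
18.85 [0.6384 0.1191 0.1848] [ 0.1034  0.2876  1.3966  0.0037  1.4581 -0.119 ] [-6.5586  1.6427  4.1974] 0.03706646557747372
[[-0.2202  0.9755 -0.0011]
 [ 0.9755  0.2202  0.0036]
 [ 0.0037 -0.0003 -1.    ]] psi 12.719428721138684
[ 0.26804106  1.23181957 -0.66086621]
```

Call:
step_arm(
  targets=[
    {"tx":0,"ty":0,"tz":0,"ax":0,"ay":0,"az":0,"grip":120},
    {"tx":0,"ty":0,"tz":0,"ax":0,"ay":0,"az":0,"grip":60},
    {"tx":0,"ty":0,"tz":0,"ax":0,"ay":0,"az":0,"grip":30},
    {"tx":0,"ty":0,"tz":0,"ax":0,"ay":0,"az":0,"grip":30},
    {"tx":0,"ty":0,"tz":-10,"ax":0,"ay":0,"az":0,"grip":30},
    {"tx":0,"ty":0,"tz":-25,"ax":0,"ay":0,"az":0,"grip":30},
    {"tx":0,"ty":0,"tz":-25,"ax":0,"ay":0,"az":0,"grip":30},
    {"tx":0,"ty":0,"tz":-20,"ax":0,"ay":0,"az":0,"grip":30},
    {"tx":0,"ty":0,"tz":0,"ax":0,"ay":0,"az":0,"grip":30},
    {"tx":0,"ty":0,"tz":0,"ax":0,"ay":0,"az":0,"grip":30},
  ],
)

```text
t: 19.85
tool_pos: [0.6397, 0.118, 0.2647]
orientation: [1.962, 2.454, 0.005]
force: [0.6, 0.6, -1.3]
opening: 0.0822
```

```bash
python3 goto.py .6405 .118 .22; python3 - <<'E'
from h import *
c=cam("side");crop(c,240,110,110,130,5,"pics/d13.png")
c=cam("wrist");cv2.imwrite("pics/w13.png",c["frame"])
import pickle; pickle.dump(c,open("w.pkl","wb"))
c=cam("scene");crop(c,270,180,100,80,7,"pics/s13.png")
E
```

```text
19.85 [0.6397 0.118  0.2647] [ 0.1025  0.2539  1.2909  0.0021  1.5943 -0.1195] [ 0.5807  0.63   -1.3435] 0.08216650219899785
[[-0.2202  0.9754  0.0022]
 [ 0.9755  0.2202  0.0024]
 [ 0.0018  0.0027 -1.    ]] psi 12.721125644619182
shift mm [-0.284   0.6566 44.7026]
```

View pics/d13.png

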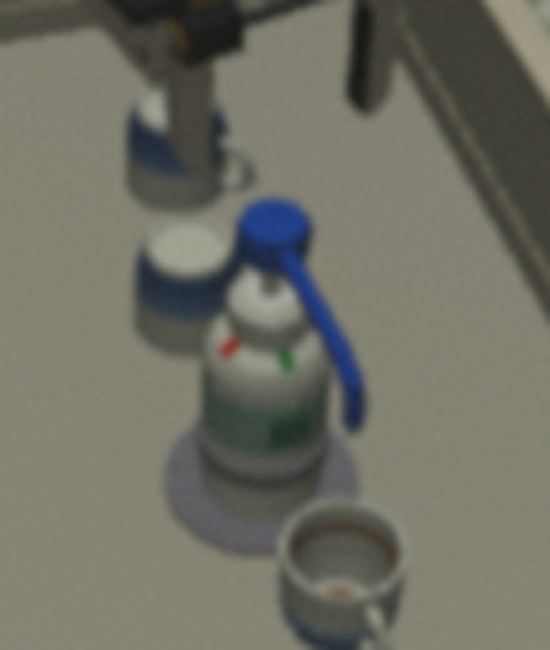

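View pics/w13.png

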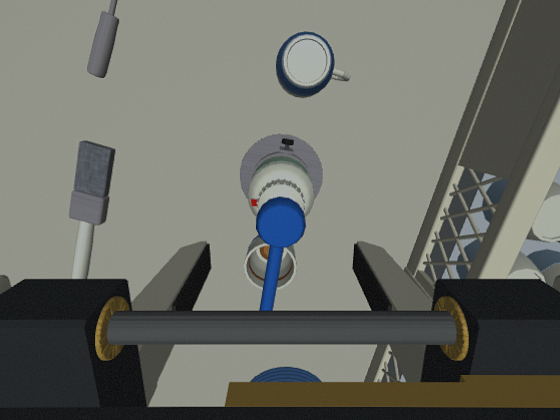

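View pics/s13.png

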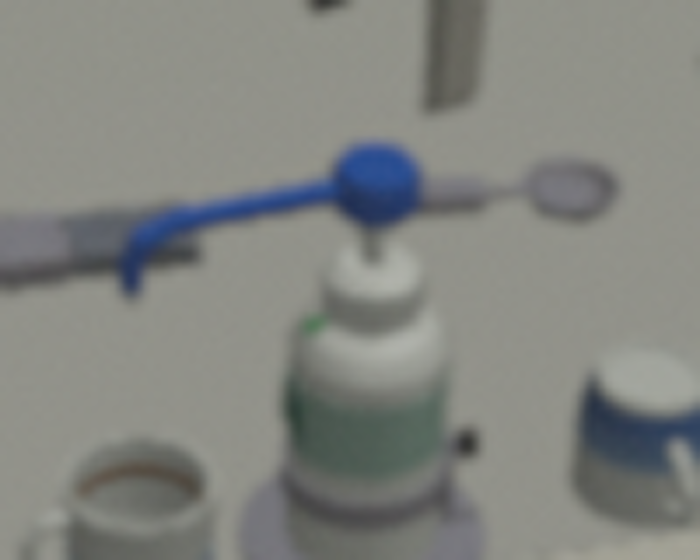

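```bash
python3 - <<'E'
from h import *
import pickle
S=cam("scene");D=cam("side");W=pickle.load(open("w.pkl","rb"))
t,e=tri(S,(288.6,221.7),D,(310.6,195.6));print("tip",t,e,plane(D,310.6,195.6,.154))
print("ang",np.degrees(np.arctan2(t[1]-.118,t[0]-.640)),np.hypot(t[1]-.118,t[0]-.640))
print("cup",plane(S,290,248.9,.062),plane(D,308.2,220.6,.062),plane(W,270.5,263,.062))
E
```

```text
tip [0.64887269 0.01202066 0.15629982] 0.0018017340425846144 [0.64972216 0.01277341 0.154     ]
ang -85.21430585145502 0.1063501056611978
cup [0.65428019 0.01458829 0.062     ] [0.64912806 0.0097862  0.062     ] [0.64924024 0.02026867 0.062     ]
```

The spout is open at about -85°, in line with the green mark. The tip is at (0.649, 0.0125) and the cup at about (0.650, 0.014), so the cup is under it. Next I shut the fingers and bring them just above the head.

Call:
step_arm(
  targets=[
    {"tx":0,"ty":0.5,"tz":10,"ax":0,"ay":0,"az":0,"grip":255},
    {"tx":0,"ty":0,"tz":10,"ax":0,"ay":0,"az":0,"grip":255},
    {"tx":0,"ty":0,"tz":0,"ax":0,"ay":0,"az":0,"grip":255},
    {"tx":0,"ty":0,"tz":0,"ax":0,"ay":0,"az":0,"grip":255},
    {"tx":0,"ty":0,"tz":0,"ax":0,"ay":0,"az":0,"grip":255},
    {"tx":0,"ty":0,"tz":0,"ax":0,"ay":0,"az":0,"grip":255},
    {"tx":0,"ty":0,"tz":0,"ax":0,"ay":0,"az":0,"grip":255},
    {"tx":0,"ty":0,"tz":0,"ax":0,"ay":0,"az":0,"grip":255},
    {"tx":0,"ty":0,"tz":12,"ax":0,"ay":0,"az":0,"grip":255},
    {"tx":0,"ty":0,"tz":10,"ax":0,"ay":0,"az":0,"grip":255},
    {"tx":0,"ty":0,"tz":5,"ax":0,"ay":0,"az":0,"grip":255},
    {"tx":0,"ty":0,"tz":0,"ax":0,"ay":0,"az":0,"grip":255},
    {"tx":0,"ty":0,"tz":0,"ax":0,"ay":0,"az":0,"grip":255},
  ],
  squeeze=15,
)

```text
t: 21.4
tool_pos: [0.6397, 0.1182, 0.2169]
orientation: [-1.961, -2.453, -0.003]
force: [0.1, -0.5, -0.0]
opening: 0.0009
```

```bash
python3 goto.py .6405 .118 .212; python3 - <<'E'
from h import *
c=cam("wrist");cv2.imwrite("pics/w14.png",c["frame"])
E
```

```text
21.4 [0.6397 0.1182 0.2169] [ 0.1027  0.2725  1.3556  0.0022  1.513  -0.1194] [ 0.1122 -0.5133 -0.0197] 0.0008963503584798084
[[-0.2202  0.9755  0.0003]
 [ 0.9755  0.2202  0.0022]
 [ 0.0021  0.0007 -1.    ]] psi 12.721140300405331
shift mm [-0.3878  0.6965  4.9324]
```

View pics/w14.png

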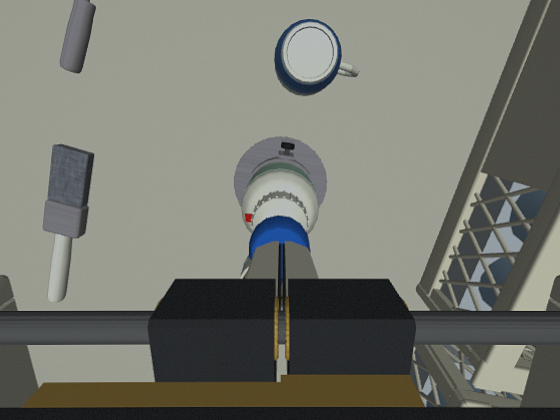

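The shut fingers are centred over the head. I start the press, staying well short of the 12 mm minimum stroke.

Call:
step_arm(
  targets=[
    {"tx":0,"ty":0,"tz":2,"ax":0,"ay":0,"az":0,"grip":255},
    {"tx":0,"ty":0,"tz":2,"ax":0,"ay":0,"az":0,"grip":255},
    {"tx":0,"ty":0,"tz":2,"ax":0,"ay":0,"az":0,"grip":255},
    {"tx":0,"ty":0,"tz":2,"ax":0,"ay":0,"az":0,"grip":255},
    {"tx":0,"ty":0,"tz":0,"ax":0,"ay":0,"az":0,"grip":255},
  ],
)

```text
t: 21.95
tool_pos: [0.6402, 0.1183, 0.2102]
orientation: [1.962, 2.454, 0.005]
force: [-1.8, -1.5, 6.0]
opening: 0.0005
```

Call:
step_arm(
  targets=[
    {"tx":0,"ty":0,"tz":2,"ax":0,"ay":0,"az":0,"grip":255},
    {"tx":0,"ty":0,"tz":2,"ax":0,"ay":0,"az":0,"grip":255},
    {"tx":0,"ty":0,"tz":2,"ax":0,"ay":0,"az":0,"grip":255},
    {"tx":0,"ty":0,"tz":0,"ax":0,"ay":0,"az":0,"grip":255},
  ],
)

```text
t: 22.35
tool_pos: [0.6403, 0.1183, 0.2044]
orientation: [1.961, 2.454, 0.005]
force: [-2.2, -0.7, 6.8]
opening: 0.0001
```

Call:
step_arm(
  targets=[
    {"tx":0,"ty":0,"tz":1,"ax":0,"ay":0,"az":0,"grip":255},
    {"tx":0,"ty":0,"tz":1,"ax":0,"ay":0,"az":0,"grip":255},
    {"tx":0,"ty":0,"tz":1,"ax":0,"ay":0,"az":0,"grip":255},
    {"tx":0,"ty":0,"tz":0,"ax":0,"ay":0,"az":0,"grip":255},
  ],
)

```text
t: 22.75
tool_pos: [0.6403, 0.1183, 0.2017]
orientation: [1.961, 2.454, 0.005]
force: [-2.1, -0.8, 7.8]
opening: 0.0006
```

Call:
step_arm(
  targets=[
    {"tx":0,"ty":0,"tz":1,"ax":0,"ay":0,"az":0,"grip":255},
    {"tx":0,"ty":0,"tz":0,"ax":0,"ay":0,"az":0,"grip":255},
  ],
)

```text
t: 22.95
tool_pos: [0.6403, 0.1183, 0.2008]
orientation: [1.961, 2.453, 0.005]
force: [-2.9, -0.7, 7.7]
opening: 0.0002
```

Call:
step_arm(
  targets=[
    {"tx":0,"ty":0,"tz":1,"ax":0,"ay":0,"az":0,"grip":255},
    {"tx":0,"ty":0,"tz":0,"ax":0,"ay":0,"az":0,"grip":255},
  ],
)

```text
t: 23.15
tool_pos: [0.6403, 0.1183, 0.1998]
orientation: [1.961, 2.454, 0.005]
force: [-3.0, -0.9, 7.4]
opening: 0.0002
```

Call:
step_arm(
  targets=[
    {"tx":0,"ty":0,"tz":1,"ax":0,"ay":0,"az":0,"grip":255},
    {"tx":0,"ty":0,"tz":0,"ax":0,"ay":0,"az":0,"grip":255},
  ],
)

```text
t: 23.35
tool_pos: [0.6404, 0.1183, 0.1994]
orientation: [1.961, 2.453, 0.006]
force: [-3.7, -0.3, 10.8]
opening: 0.0003
```

Call:
step_arm(
  targets=[
    {"tx":0,"ty":0,"tz":0.7,"ax":0,"ay":0,"az":0,"grip":255},
    {"tx":0,"ty":0,"tz":0,"ax":0,"ay":0,"az":0,"grip":255},
  ],
)

```text
t: 23.55
tool_pos: [0.6405, 0.1183, 0.1993]
orientation: [1.961, 2.453, 0.006]
force: [-4.8, -1.2, 14.0]
opening: 0.0007
```

The TCP no longer moves (0.1994 to 0.1993) while the force climbs past the spring to 14 N, so this is the stop. I'll add slightly more, hold briefly, then let it rise.

Call:
step_arm(
  targets=[
    {"tx":0,"ty":0,"tz":0.6,"ax":0,"ay":0,"az":0,"grip":255},
    {"tx":0,"ty":0,"tz":0,"ax":0,"ay":0,"az":0,"grip":255},
    {"tx":0,"ty":0,"tz":0,"ax":0,"ay":0,"az":0,"grip":255},
  ],
)

```text
t: 23.85
tool_pos: [0.6406, 0.1183, 0.1993]
orientation: [1.961, 2.453, 0.007]
force: [-5.9, -1.2, 15.6]
opening: 0.0009
```

```bash
python3 - <<'E'
from h import *
c=cam("side");crop(c,240,110,110,130,5,"pics/d15.png");print(robot.read_state()["force"])
E
```

```text
[-6.17908643  0.27034577 16.4466864 ]
```

View pics/d15.png

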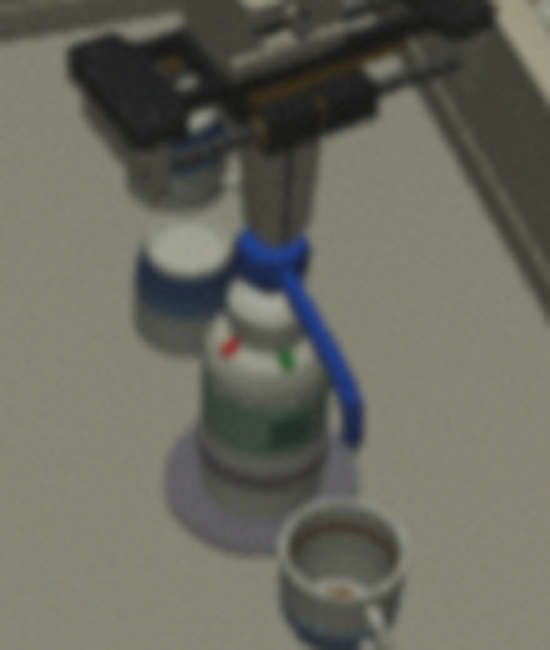

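The head is down on its stop at about 16 N with the cup under the spout. Now I raise straight up and move clear.

Call:
step_arm(
  targets=[
    {"tx":0,"ty":0,"tz":-2,"ax":0,"ay":0,"az":0,"grip":255},
    {"tx":0,"ty":0,"tz":-3,"ax":0,"ay":0,"az":0,"grip":255},
    {"tx":0,"ty":0,"tz":-4,"ax":0,"ay":0,"az":0,"grip":255},
    {"tx":0,"ty":0,"tz":-5,"ax":0,"ay":0,"az":0,"grip":255},
    {"tx":0,"ty":0,"tz":-5,"ax":0,"ay":0,"az":0,"grip":255},
    {"tx":0,"ty":0,"tz":-15,"ax":0,"ay":0,"az":0,"grip":255},
    {"tx":0,"ty":0,"tz":-25,"ax":0,"ay":0,"az":0,"grip":255},
    {"tx":0,"ty":0,"tz":-25,"ax":0,"ay":0,"az":0,"grip":255},
    {"tx":0,"ty":0,"tz":-15,"ax":0,"ay":0,"az":0,"grip":255},
    {"tx":0,"ty":0,"tz":0,"ax":0,"ay":0,"az":0,"grip":255},
    {"tx":0,"ty":0,"tz":0,"ax":0,"ay":0,"az":0,"grip":255},
    {"tx":0,"ty":0,"tz":0,"ax":0,"ay":0,"az":0,"grip":255},
  ],
)

```text
t: 25.1
tool_pos: [0.6392, 0.118, 0.293]
orientation: [-1.96, -2.452, -0.001]
force: [-0.0, -0.2, -0.4]
opening: 0.001
```

```bash
python3 - <<'E'
from h import *
S=cam("scene");D=cam("side");crop(D,240,110,110,130,5,"pics/d16.png");crop(S,270,180,100,80,7,"pics/s16.png");print(robot.read_state()["tool_pos"],robot.read_state()["force"])
E
```

```text
[0.63917725 0.11796533 0.29308282] [ 1.19558544  0.57877184 -0.61014426]
```

View pics/d16.png

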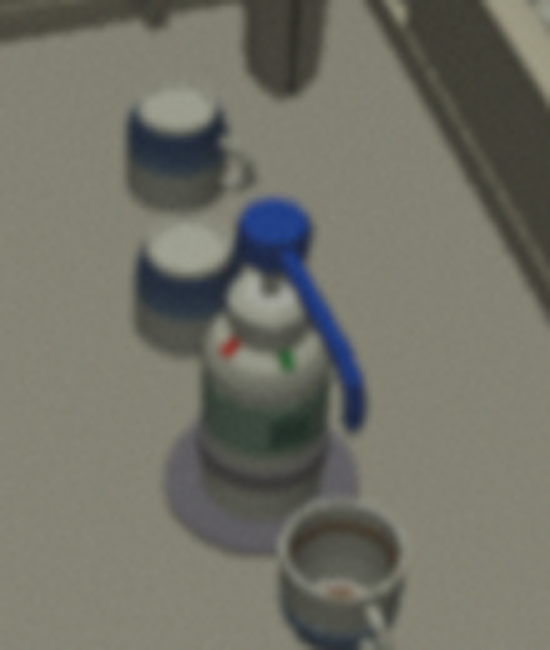

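View pics/s16.png

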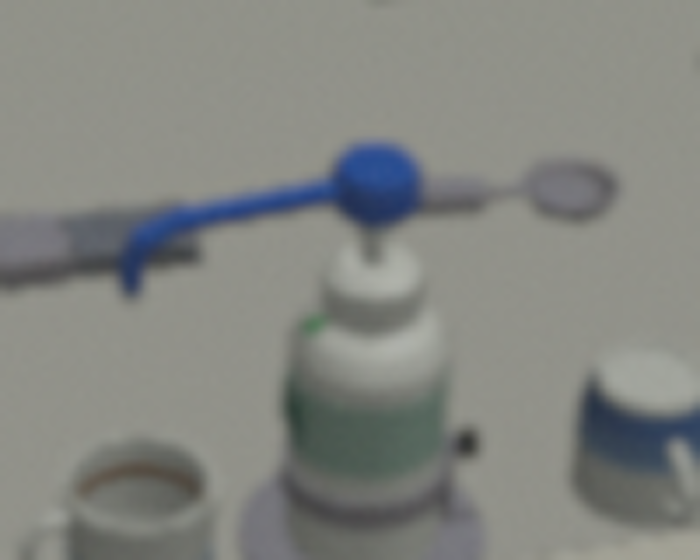

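Both views match the pictures from before the press: head fully up, spout open, cup in place. I'm handing in.

```bash
python3 - <<'E'
from plant import robot
print(robot.close_job(), robot.read_state()["t"])
E
```

```text
the job is handed in; nothing more can be done
the job is handed in; nothing more can be done
```

The job is done and handed in at about 25 s of the 72 s allowed; the hand-in reports no verdict.

- **Cup:** I set the stained cup down upright under the spout's open position. At the last measurement, before the press, the spout tip was at (0.649, 0.0125). Three camera views put the cup at x 0.649–0.654 and y 0.010–0.020. They disagree by up to about 10 mm, but all lie within the 22 mm limit.
- **Opening:** I gripped the pump head and turned it anticlockwise to its end stop. The spout then measured about −85°, in line with the green mark.
- **Press:** With shut fingers I pressed straight down, and the head stood on its stop after about 12.7 mm. There the force rose from about 7.5 N to about 16 N with no more travel, which leaves roughly 8 N on the stop itself. The head's height, worked out from the arm position, was about 0.163 m, below the required 0.166 m.
- **Final check:** After I let go, the side and scene pictures looked the same as before the press: head fully up, spout open and cup upright in place. The arm was about 80 mm above the head with no contact force. The neighbouring items visible in those pictures had not moved. I did not check the saucers, the jug and the cup at the back left again afterwards.

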